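Rebuild the tiered small-parts tower

ROBOT

A 7-joint arm with a two-finger parallel gripper is mounted at the origin on the work surface. World frame = base frame: x ahead of the robot, y to its left, z up, the work surface at z = 0. Lengths are in mm, angles in rad, forces in N, time in s.
With the tool pointing down it reaches from about 400 to 850 mm from the base axis. Payload 10.4 kg.
Tool frame: the origin (TCP) lies on the mounting face of the last link; the fingertips stand 182 mm ahead of it and the grasp point (between the pads) lies 164 mm ahead of it; z points along the fingers, y is the direction in which the jaws open and shut (so a half turn about z gives the same grasp; the last joint's range is limited). The gripper opens to 87 mm and grips with 3 to 60 N. Pads are 19 mm wide; open, the fingers measure 117 mm over their backs; the gripper's body (75 mm by 190 mm) begins 51 mm behind the grasp point.
Start: joints at [1.31, 0.332, -0.065, 1.46, 0.022, 1.35, -0.088], TCP at [147.242, -607.414, 404.776] pointing down, gripper open.
Joint ranges: [-2.6, 2.6], [-0.5, 2.12], [-1.47, 1.34], [0.16, 2.42], [-1.27, 4.41], [0.06, 2.06], [-2.6, 2.6]. Speed limits (rad/s): [2.22, 2.22, 2.79, 2.79, 3.14, 3.14, 3.14].

INTERFACE

Orientations are given as [roll, pitch, yaw] about the fixed x, y, z axes, in that order (R = Rz(yaw) Ry(pitch) Rx(roll)).
In Python, from bench import r gives the robot as it stands. The module is installed in compiled form; this text tells all that it offers.
- The arm moves only by the shell command python3 -m crank 'ROWS' [FORCE]. ROWS is JSON, a list of rows, each a list of 3 entries, a list of its own where there are three numbers: the shift along the tool's x, y, z in mm, then the turn, a rotation vector about the tool's x, y, z in degrees, then the opening, from -1 (shut) to 1 (fully open). In form: [[[tx, ty, tz], [wx, wy, wz], fingers], ...]. A call has 1 to 12 rows; each row shifts and turns the commanded pose from where the row before left it, along the tool's axes as they then stand; what a row does not reach is not made up. A row lasts 1/10 s, in which the tool goes at most 50 mm and 8.59 degrees, less where a joint would pass 70% of its speed; a pose out of reach is approached as far as the arm can. A call with a gripper value outside its range is refused whole. The fingers move at their own pace and stop on an object; FORCE is the grip in N (left out, the last holds). Time passes only in rows, so rows that do not move let the fingers close. It gives the time, the measured TCP pose, the force and the opening at its end, in the units of the state.
- r.state(): the state, without advancing time (a new reading comes with each control period).
- r.grab_frame(name): name is "scene" or "top" or "wrist"; returns the picture (420x560x3 uint8, blue, green, red); there is no depth.
- r.camera_params(name): a dict with "fovy" (degrees; the focal length in pixels is half the picture's height over the tangent of half this angle, whatever the lens; pixels are square), "cx", "cy" (the principal point, pixels), "world_from_camera" (4x4, takes a point from camera to world coordinates). Camera axes: x right, y up, looking along -z (the intrinsics and any distortion apply to the point x, -y, -z); pixel columns grow to the right and rows downward; lengths in mm; the calibration is good to about 2 mm. A picture is of the moment at which its call begins: read the wrist's pose just before it. camera_params takes no time and is no camera call; for the wrist camera it gives the pose at the moment of the call.
- r.sign_off(): hands the job in, once; it reports no verdict.
The state is a dict: "time": time; "q": joint angles; "qd": joint speeds; "joint_torque": joint torques, N m; "position": TCP position; "tool_rot": TCP orientation; "ft_force": force on the tool from outside, world axes, zero at the start; "wrist_torque": the same for the moment, N m; "opening": opening from 0.0 (shut) to 1.0 (fully open).
Only numpy, scipy, OpenCV 4.12 (cv2) and the standard library are available. Lean on these libraries where they do the work, as an engineer would, in place of code of your own. Each camera call takes 0.05 s, during which the arm holds its last target. There are 200 camera calls.

TASK

Put the round small-parts tower back together on its base, one piece at a time from the bottom up: the large tray on the base, then the medium tray, then the small tray, and the carrying handle on top. Plug each piece fully home and level over the spigot below it before fetching the next, and leave the two screw jars and the sealant cartridge standing where they are.

Things in the scene. Friction and masses are not known exactly. Their poses are not given: they have to be found in the camera images.
- base: Tower base, fixed to the bench: grey round foot, 120 mm diameter, 12 mm thick, no rim or dividers; in its middle a 36 mm hub up to a flat shoulder 30 mm above its underside, and on that a tapered spigot, 20 mm diameter, 14 mm high. Origin: underside centre, on the bench, z up.
- tray_large: Loose grey round tray, 160 mm wide, right way up; rim 24 mm high, 6 low dividers, screws fixed in it. Middle: round hub, 36 mm diameter, up to a flat shoulder 56 mm above the underside; on it a tapered spigot, 20 mm wide, 14 mm high. Below: a socket, 26 mm wide, 16 mm deep, fits over the spigot below; it rests on that shoulder. Grip the hub from above. Origin: underside centre, z up.
- tray_medium: Loose grey round tray, 130 mm wide, right way up; rim 24 mm high, 5 low dividers, screws fixed in it. Middle: round hub, 36 mm diameter, up to a flat shoulder 56 mm above the underside; on it a tapered spigot, 20 mm wide, 14 mm high. Below: a socket, 26 mm wide, 16 mm deep, fits over the spigot below; it rests on that shoulder. Grip the hub from above. Origin: underside centre, z up.
- tray_small: Loose grey round tray, 102 mm wide, right way up; rim 24 mm high, 4 low dividers, screws fixed in it. Middle: round hub, 36 mm diameter, up to a flat shoulder 56 mm above the underside; on it a tapered spigot, 20 mm wide, 14 mm high. Below: a socket, 26 mm wide, 16 mm deep, fits over the spigot below; it rests on that shoulder. Grip the hub from above. Origin: underside centre, z up.
- handle: Loose grey carrying handle, upright, 62 mm high: round cap, 44 mm wide, 22 mm high, with a socket below like the trays' (26 mm wide, 16 mm deep), and above it a level bar on two end legs, 76 mm long, 14 mm wide, 12 mm thick, its middle 56 mm above the underside, 28 mm clear over the cap. Grip the bar across its width from above. Origin: underside centre, x along the bar, z up; final yaw is free.
- jar_near: Bystander: closed glass jar with steel lid, 40 mm diameter, 55 mm high, the one nearer the robot. Origin: centre of its underside.
- jar_far: Bystander: the same kind of jar, the one farther from the robot. Origin: centre of its underside.
- cartridge: Bystander: upright gold-coloured sealant cartridge, 49 mm diameter, 210 mm high, with a white nozzle up to 295 mm. Origin: centre of its underside.
There are look-alikes about, which are no part of the job. Leave any pink or red look-alike of the tray_medium alone.

How it is judged:
By the outcome, as a careful person would: the job done as asked, in the order asked, and still so for the second after the job is handed in, with the robot touching nothing.
It also fails if it takes over 120 s, if anything falls off the work surface, if the arm or the gripper's body presses on something with over 40 N, if the wrist force passes 120 N, or if a joint passes its speed limit or range.

## Working session

There is one attempt and no reset: what is moved stays moved. The work goes in short steps, Python scripts to look and compute and a shell command to move; the robot and the scene stay as the last step left them, time stands still between calls to the robot, and variables do not carry over. Pictures are saved under pics/ and viewed, about 12 in all and at most 16, crops included, and the job is handed in when it is done.

```bash
mkdir -p pics; ls; python3 - <<'E'
from bench import r
import cv2,numpy as np
np.set_printoptions(precision=3,suppress=True)
print(r.state())
for n in("scene","top"):
    cv2.imwrite(f"pics/{n}0.png",r.grab_frame(n)); print(n,r.camera_params(n))
print(r.camera_params("wrist"))
E
```

```text
pics
{'time': 0.0, 'q': array([ 1.31 ,  0.333, -0.065,  1.461,  0.022,  1.35 , -0.089]), 'qd': array([-0.002, -0.002,  0.001, -0.002,  0.001,  0.001, -0.   ]), 'joint_torque': array([ -0.   , -62.326,   0.025, -38.99 ,  -0.061,   0.04 ,   0.   ]), 'position': array([ 147.197, -607.291,  403.973]), 'tool_rot': array([-3.14 ,  0.   ,  0.238]), 'ft_force': array([-0.008,  0.39 , -0.037]), 'wrist_torque': array([-0.028, -0.001, -0.018]), 'opening': 1.004064822585897}
scene {'fovy': 54.67568809477476, 'cx': 282.0348823248511, 'cy': 205.6873798912751, 'world_from_camera': array([[  -0.536,   -0.694,    0.481, 1040.804],
       [   0.844,   -0.448,    0.295,  387.76 ],
       [   0.01 ,    0.564,    0.825,  940.829],
       [   0.   ,    0.   ,    0.   ,    1.   ]])}
top {'fovy': 57.40101739323266, 'cx': 278.5035270584111, 'cy': 196.6582527569025, 'world_from_camera': array([[  0.024,   0.996,  -0.09 , 422.897],
       [ -0.999,   0.026,   0.022,  75.793],
       [  0.025,   0.09 ,   0.996, 865.347],
       [  0.   ,   0.   ,   0.   ,   1.   ]])}
{'fovy': 64.28142294140409, 'cx': 279.8647545437198, 'cy': 211.75519169680766, 'world_from_camera': array([[   0.237,    0.932,    0.274,  222.102],
       [  -0.972,    0.228,    0.066, -588.015],
       [  -0.001,   -0.282,    0.959,  384.07 ],
       [   0.   ,    0.   ,    0.   ,    1.   ]])}
```

View pics/top0.png

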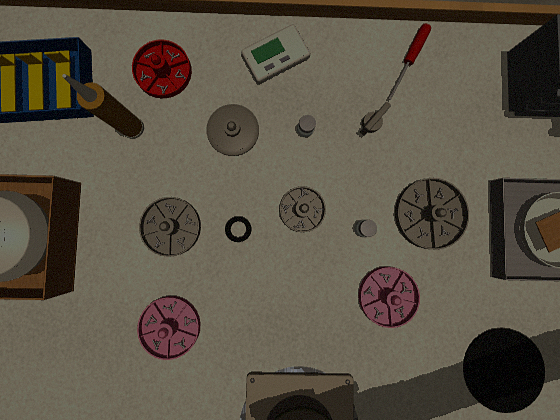

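View pics/scene0.png

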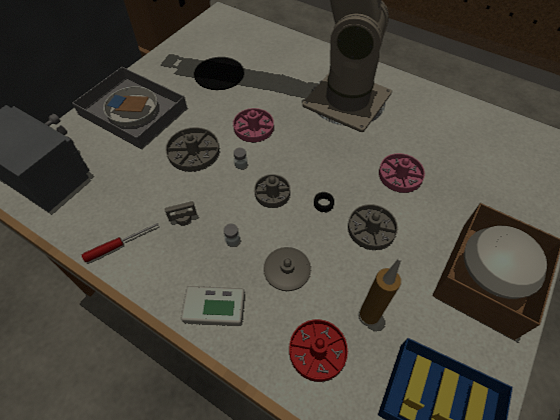

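The top view shows the base at (232,130), the large tray at (431,213), the medium at (170,226) and the small at (302,209). The handle is at (372,122), the jars at (367,228) and (307,125), and the cartridge foot at about (132,130). The pink and red trays are look-alikes. The scene view agrees: base (287,268), large (193,149), medium (372,227), small (272,191), handle (181,213).

```bash
cat > h.py <<'E'
import cv2,numpy as np
from bench import r
np.set_printoptions(precision=1,suppress=True)
def ray(cp,u,v):
    f=210/np.tan(np.radians(cp["fovy"]/2)); W=np.array(cp["world_from_camera"])
    d=W[:3,:3]@np.array([(u-cp["cx"])/f,-(v-cp["cy"])/f,-1]); return W[:3,3],d/np.linalg.norm(d)
def plane(cp,u,v,z):
    o,d=ray(cp,u,v); return o+d*(z-o[2])/d[2]
def proj(cp,p):
    f=210/np.tan(np.radians(cp["fovy"]/2)); W=np.array(cp["world_from_camera"])
    c=W[:3,:3].T@(np.asarray(p,float)-W[:3,3]); return np.array([cp["cx"]-f*c[0]/c[2],cp["cy"]+f*c[1]/c[2]])
def tri(a,b):
    (o1,d1),(o2,d2)=a,b; A=np.stack([d1,-d2],1); t=np.linalg.lstsq(A,o2-o1,rcond=None)[0]
    p,q=o1+t[0]*d1,o2+t[1]*d2; return (p+q)/2,np.linalg.norm(p-q)
E
python3 - <<'E'
from h import *
T,S=r.camera_params("top"),r.camera_params("scene")
# spigot tops (top px, scene px, z)
P=dict(large=((437,212),(193,138),70),medium=((165,226),(375,214),70),small=((305,208),(273,180),70),base=((232,126),(287,263),44))
for n,(a,b,z) in P.items(): print(n,plane(T,*a,z),plane(S,*b,z),*tri(ray(T,*a),ray(S,*b)))
for n,a in dict(jn=(367,228),jf=(307,122)).items(): print(n,plane(T,*a,55))
print("handle",plane(T,377,117,56),"cart foot",plane(T,132,130,0),"tip",plane(T,68,78,295))
im=cv2.imread("pics/top0.png");sc=cv2.imread("pics/scene0.png")
a=cv2.resize(im[90:270,120:480],None,fx=2.2,fy=2.2,interpolation=cv2.INTER_CUBIC)
cv2.imwrite("pics/crop1.png",cv2.convertScaleAbs(a,alpha=1.6))
b=cv2.resize(sc[110:300,150:410],None,fx=2.8,fy=2.8,interpolation=cv2.INTER_CUBIC)
cv2.imwrite("pics/crop2.png",cv2.convertScaleAbs(b,alpha=1.6))
E
```

```text
large [ 471.6 -275.2   70. ] [ 472.1 -270.9   70. ] [ 471.  -274.3   68. ] 3.3594861501802313
medium [428.6 289.5  70. ] [425.7 290.7  70. ] [428.  290.   72.3] 2.3615488406994602
small [472.9   2.2  70. ] [475.3  10.3  70. ] [472.    4.4  63.2] 6.2157897767054395
base [649.5 162.4  44. ] [654.6 167.9  44. ] [651.3 164.5  35.2] 2.6384221172219102
jn [ 434.8 -131.5   55. ]
jf [660.3  -0.2  55. ]
handle [ 675.9 -152.4   56. ] cart foot [645.3 394.    0. ] tip [646.8 386.2 295. ]
```

View pics/crop1.png

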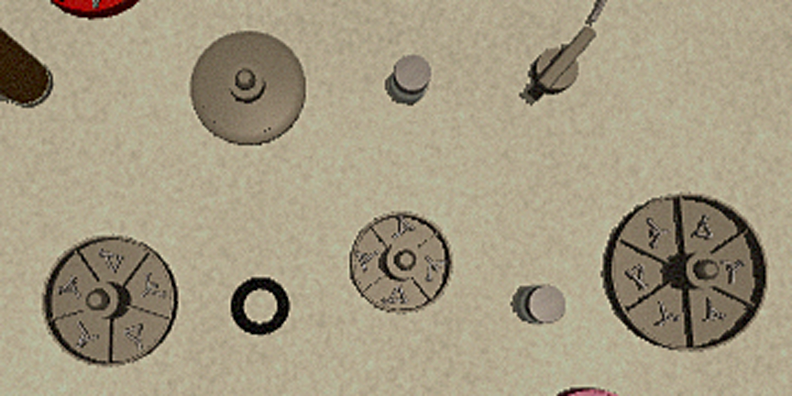

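View pics/crop2.png

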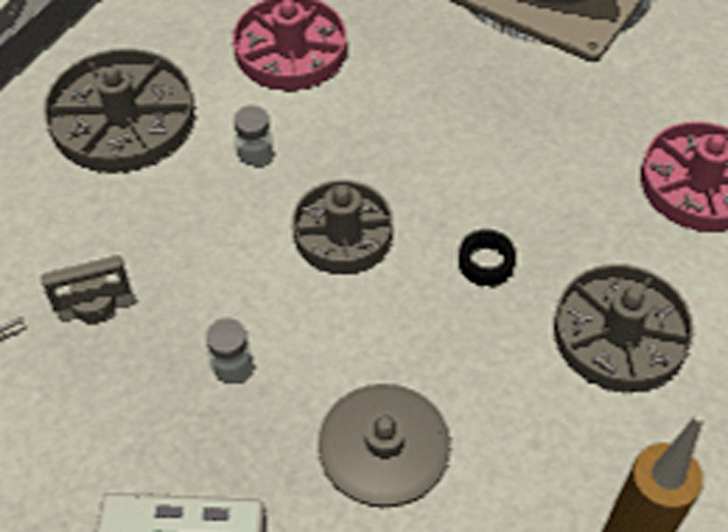

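Crop 1 sharpens the top-view pixels: large spigot (441,212), medium (164,226), small (304,208), base (231,126), and the handle bar centre (375,120) at a yaw of roughly -45°. Crop 2 confirms the heights and that all pieces stand upright. I'll now move above the large tray.

```bash
python3 -m crank '[[[39,-24,0],[0,0,0],1],[[39,-24,0],[0,0,0],1],[[39,-24,0],[0,0,0],1],[[39,-24,0],[0,0,0],1],[[39,-24,0],[0,0,0],1],[[39,-24,0],[0,0,0],1],[[39,-24,0],[0,0,0],1],[[39,-24,0],[0,0,0],1],[[39,-24,0],[0,0,0],1],[[39,-24,0],[0,0,0],0.6],[[0,0,0],[0,0,0],0.6],[[0,0,0],[0,0,0],0.6]]' 30
python3 - <<'E'
from h import *
s=r.state();cp=r.camera_params("wrist");im=r.grab_frame("wrist");cv2.imwrite("pics/w1.png",cv2.convertScaleAbs(im,alpha=1.5))
print(s["time"],s["position"],s["tool_rot"],s["q"],s["ft_force"]); print(proj(cp,(470,-279,70)))
import json;json.dump({k:np.array(v).tolist() for k,v in cp.items()},open("w1.json","w"))
E
```

```text
time: 1.3
position: [470.2, -281.5, 404.3]
tool_rot: [-3.141, 0.001, 0.24]
ft_force: [-1.0, -0.8, -0.7]
opening: 0.836
1.3 [ 470.2 -281.5  404.3] [-3.1  0.   0.2] [ 0.8  0.2 -0.4  1.7  0.1  1.3 -0.9] [-1.  -0.8 -0.7]
[278.4 196.3]
```

View pics/w1.png

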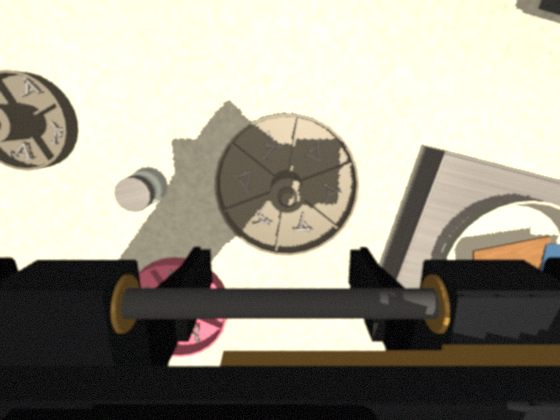

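The wrist view shows the large tray centred, with its spigot at about (288,194) and its rim circle at about (287,183). Jar_near at (137,192) and the small tray at the left are well clear.

```bash
python3 - <<'E'
from h import *
import json
cp=json.load(open("w1.json"))
print(plane(cp,288,194,70),plane(cp,287,183,24),plane(cp,137,191,55))
p=plane(cp,287,183,24)
for u,v in((218,182),(356,182),(290,113),(285,253)): print(plane(cp,u,v,24),np.linalg.norm(plane(cp,u,v,24)-p))
s=r.state();print(s["position"],s["q"])
E
```

```text
[ 474.4 -287.5   70. ] [ 475.8 -287.1   24. ] [ 437.6 -140.    55. ]
[ 458.8 -213.4   24. ] 75.57896672013382
[ 495.  -360.2   24. ] 75.55718906277595
[ 547.9 -272.1   24. ] 73.62491433080221
[ 394.8 -305.1   24. ] 83.00884249141455
[ 469.3 -282.8  404.3] [ 0.8  0.2 -0.4  1.7  0.1  1.3 -0.9]
```

```bash
python3 -m crank '[[[3,6,30],[0,0,0],0.5],[[0,0,40],[0,0,0],0.5],[[0,0,40],[0,0,0],0.5],[[0,0,40],[0,0,0],0.5],[[0,0,25],[0,0,0],0.5],[[0,0,19],[0,0,0],0.5],[[0,0,0],[0,0,0],0.5],[[0,0,0],[0,0,0],-1],[[0,0,0],[0,0,0],-1],[[0,0,0],[0,0,0],-1],[[0,0,0],[0,0,0],-1],[[0,0,0],[0,0,0],-1]]' 40
```

```text
time: 2.55
position: [474.2, -287.6, 211.4]
tool_rot: [3.141, -0.001, 0.238]
ft_force: [-1.1, 0.3, 4.1]
opening: 0.403
```

```bash
python3 -m crank '[[[0,0,-10],[0,0,0],-1],[[0,0,-20],[0,0,0],-1],[[0,0,-30],[0,0,0],-1],[[0,0,-30],[0,0,0],-1],[[0,0,-10],[0,0,0],-1],[[0,0,0],[0,0,0],-1]]' && python3 -m crank '[[[6,-18,0],[0,0,0],-1],[[13,-36,0],[0,0,0],-1],[[13,-36,0],[0,0,0],-1],[[13,-36,0],[0,0,0],-1],[[13,-36,0],[0,0,0],-1],[[13,-36,0],[0,0,0],-1],[[13,-36,0],[0,0,0],-1],[[13,-36,0],[0,0,0],-1],[[13,-36,0],[0,0,0],-1],[[13,-36,0],[0,0,0],-1],[[13,-36,0],[0,0,0],-1],[[6,-18,0],[0,0,0],-1]]' && python3 -m crank '[[[0,0,0],[0,0,0],-1],[[0,0,0],[0,0,0],-1]]'
python3 - <<'E'
from h import *
s=r.state();cp=r.camera_params("wrist");im=r.grab_frame("wrist");cv2.imwrite("pics/w2.png",cv2.convertScaleAbs(im,alpha=1.3))
print(s["time"],s["position"],s["tool_rot"],s["q"]); print(proj(cp,(652,165,44)))
import json;json.dump({k:np.array(v).tolist() for k,v in cp.items()},open("w2.json","w"))
E
```

```text
time: 3.15
position: [474.4, -287.5, 312.2]
tool_rot: [3.139, -0.002, 0.238]
ft_force: [-0.4, 0.4, -2.9]
opening: 0.402
time: 4.35
position: [517.9, 134.4, 309.2]
tool_rot: [-3.14, 0.002, 0.242]
ft_force: [1.0, -0.1, -1.5]
opening: 0.401
time: 4.55
position: [518.4, 130.6, 309.2]
tool_rot: [-3.142, 0.002, 0.239]
ft_force: [0.0, -1.1, -2.1]
opening: 0.403
4.55 [518.4 130.6 309.2] [-3.1  0.   0.2] [ 0.2  0.3 -0.7  1.8  0.2  1.1 -1.8]
[278.8  15.6]
```

View pics/w2.png

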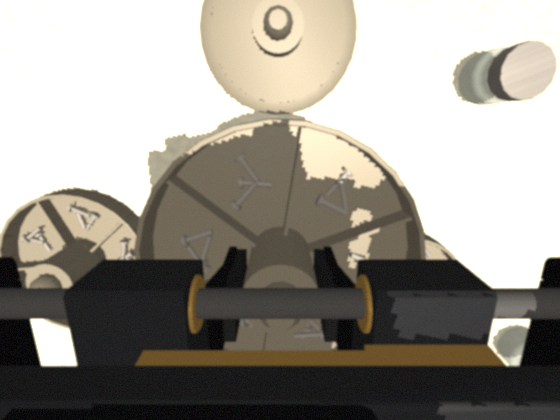

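The base spigot top shows at (278,20), about 4 px from the prediction. The held tray is level, with its rim edges at (138,230), (424,230) and its front at (285,121).

```bash
python3 - <<'E'
from h import *
import json
cp=json.load(open("w2.json"))
print(plane(cp,278,20,44),[plane(cp,u,30,12) for u in(201,355)],plane(cp,277,110,12))
t=np.array([518.4,131,0]);c,s=np.cos(.239),np.sin(.239)
for u,v in((138,230),(424,230),(285,121)):
    d=plane(cp,u,v,123)-t; print("tool",d[0]*c+d[1]*s,d[0]*s-d[1]*c)
s=[r.state()["position"] for _ in range(3)];print(s)
E
```

```text
[649.4 164.9  44. ] [array([636.6, 221. ,  12. ]), array([663.9, 109.6,  12. ])] [594.7 152.6  12. ]
tool 17.87353227696299 -75.34560252802864
tool 17.997229288654463 75.31039301522006
tool 73.3630689230809 1.7927277595348396
[array([518.6, 129.9, 309.5]), array([518.6, 129.9, 309.5]), array([518.6, 129.9, 309.5])]
```

```bash
python3 -m crank '[[[10,0,0],[0,0,0],-1],[[25,-1,0],[0,0,0],-1],[[35,-1,0],[0,0,0],-1],[[35,-1,0],[0,0,0],-1],[[22,0,0],[0,0,0],-1],[[10,0,0],[0,0,0],-1],[[0,0,20],[0,0,0],-1],[[0,0,20],[0,0,0],-1],[[0,0,5],[0,0,0],-1],[[0,0,0],[0,0,0],-1]]' && python3 -m crank '[[[0,0,4],[0,0,0],-1],[[0,0,4],[0,0,0],-1],[[0,0,0],[0,0,0],-1]]'&& python3 -m crank '[[[0,0,4],[0,0,0],-1],[[0,0,0],[0,0,0],-1]]'
```

```text
time: 5.6
position: [651.5, 165.1, 264.7]
tool_rot: [3.141, 0.002, 0.237]
ft_force: [0.3, -0.0, -2.0]
opening: 0.407
time: 5.9
position: [651.2, 165.9, 257.7]
tool_rot: [3.141, -0.0, 0.238]
ft_force: [-0.7, 0.1, -2.2]
opening: 0.405
time: 6.1
position: [651.1, 166.0, 253.3]
tool_rot: [3.141, 0.0, 0.238]
ft_force: [0.1, -0.1, -1.7]
opening: 0.402
```

```bash
python3 -m crank '[[[0,0,3],[0,0,0],-1],[[0,0,2],[0,0,0],-1],[[0,0,0],[0,0,0],-1]]'&& python3 -m crank '[[[0,0,3],[0,0,0],-1],[[0,0,1],[0,0,0],-1],[[0,0,0],[0,0,0],-1]]'
```

```text
time: 6.4
position: [651.3, 166.0, 248.4]
tool_rot: [3.141, -0.0, 0.238]
ft_force: [0.5, 0.5, -2.8]
opening: 0.406
time: 6.7
position: [651.3, 166.0, 244.7]
tool_rot: [3.142, -0.0, 0.238]
ft_force: [1.6, 0.5, -1.5]
opening: 0.401
```

```bash
python3 -m crank '[[[0,0,2],[0,0,0],-1],[[0,0,1],[0,0,0],-1],[[0,0,0],[0,0,0],-1]]'&& python3 -m crank '[[[0,0,1],[0,0,0],-1],[[0,0,0],[0,0,0],-1]]'&& python3 -m crank '[[[0,0,1],[0,0,0],-1],[[0,0,0],[0,0,0],-1]]'
```

```text
time: 7.0
position: [651.3, 166.1, 241.7]
tool_rot: [3.142, -0.0, 0.238]
ft_force: [2.5, 0.4, -2.1]
opening: 0.406
time: 7.2
position: [651.4, 166.1, 241.4]
tool_rot: [3.141, -0.001, 0.238]
ft_force: [-0.1, -0.6, 4.1]
opening: 0.404
time: 7.4
position: [651.4, 166.2, 241.4]
tool_rot: [3.141, -0.001, 0.238]
ft_force: [-3.5, -3.3, 12.2]
opening: 0.401
```

```bash
python3 -m crank '[[[0,0,-1],[0,0,0],0.5],[[0,0,0],[0,0,0],0.5],[[0,0,0],[0,0,0],0.5],[[0,0,-15],[0,0,0],0.5],[[0,0,-40],[0,0,0],0.5],[[0,0,-40],[0,0,0],0.5],[[0,0,-40],[0,0,0],0.5],[[0,0,-28],[0,0,0],0.5]]' && python3 -m crank '[[[-31,-29,0],[0,0,0],0.5],[[-31,-29,0],[0,0,0],0.5],[[-31,-29,0],[0,0,0],0.5],[[-31,-29,0],[0,0,0],0.5],[[-31,-29,0],[0,0,0],0.5],[[-31,-29,0],[0,0,0],0.5],[[0,0,0],[0,0,-7],0.5],[[0,0,0],[0,0,-7],0.5],[[0,0,0],[0,0,-7],0.5],[[0,0,0],[0,0,-7],0.5],[[0,0,0],[0,0,0],0.5],[[0,0,0],[0,0,0],0.5]]'
python3 - <<'E'
from h import *
cv2.imwrite("pics/t3.png",r.grab_frame("scene")) 
s=r.state();cp=r.camera_params("wrist");im=r.grab_frame("wrist");cv2.imwrite("pics/w3.png",cv2.convertScaleAbs(im,alpha=1.3))
sc=cv2.resize(cv2.imread("pics/t3.png")[160:340,180:420],(560,420),interpolation=cv2.INTER_CUBIC)
cv2.imwrite("pics/v3.png",cv2.resize(np.hstack([cv2.convertScaleAbs(im,alpha=1.3)[:,:400],sc[:,80:480]]),(800,420)))
print(s["time"],s["position"],s["tool_rot"],s["q"]); print(proj(cp,(429,290,70)))
import json;json.dump({k:np.array(v).tolist() for k,v in cp.items()},open("w3.json","w"))
E
```

```text
time: 8.2
position: [651.0, 166.4, 408.1]
tool_rot: [-3.141, -0.003, 0.238]
ft_force: [-0.0, -0.2, -0.1]
opening: 0.75
time: 9.4
position: [429.3, 291.4, 404.3]
tool_rot: [3.141, -0.0, 0.723]
ft_force: [-0.0, 0.1, -1.0]
opening: 0.753
9.45 [429.4 291.4 404.1] [ 3.1 -0.   0.7] [ 0.1  0.2 -0.8  1.7  0.1  1.3 -1.6]
[281.4 198.7]
```

View pics/v3.png

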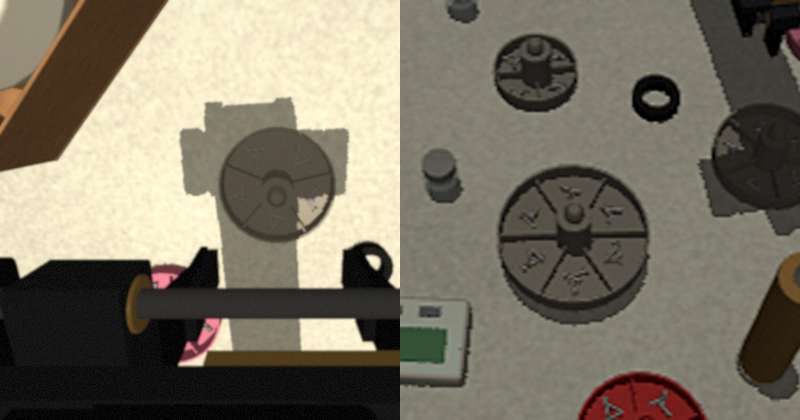

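The large tray sits level on the base (scene view, right half). The wrist view shows the medium spigot at (277,197) and its rim spanning columns 219–335, so the correction is about 3.5 mm along tool −y.

```bash
python3 -m crank '[[[0.5,-3.5,28],[0,0,0],0.5],[[0,0,40],[0,0,0],0.5],[[0,0,40],[0,0,0],0.5],[[0,0,40],[0,0,0],0.5],[[0,0,25],[0,0,0],0.5],[[0,0,20],[0,0,0],0.5],[[0,0,0],[0,0,0],0.5],[[0,0,0],[0,0,0],-1],[[0,0,0],[0,0,0],-1],[[0,0,0],[0,0,0],-1],[[0,0,0],[0,0,0],-1],[[0,0,0],[0,0,0],-1]]' 40; python3 -m crank '[[[0,0,-10],[0,0,0],-1],[[0,0,-20],[0,0,0],-1],[[0,0,-30],[0,0,0],-1],[[0,0,-40],[0,0,0],-1],[[0,0,-40],[0,0,0],-1],[[0,0,-15],[0,0,0],-1],[[0,0,0],[0,0,0],-1],[[0,0,0],[0,0,0],-1]]'
```

```text
time: 10.7
position: [427.7, 294.3, 211.3]
tool_rot: [3.141, -0.001, 0.726]
ft_force: [-0.9, -1.1, 4.2]
opening: 0.401
time: 11.5
position: [427.3, 293.9, 364.5]
tool_rot: [3.141, 0.001, 0.726]
ft_force: [-0.1, -0.2, -3.7]
opening: 0.404
```

```bash
python3 -m crank '[[[-3,17,0],[0,0,0],-1],[[-7,35,0],[0,0,0],-1],[[-7,35,0],[0,0,0],-1],[[-7,35,0],[0,0,0],-1],[[-7,35,0],[0,0,0],-1],[[-7,35,0],[0,0,0],-1],[[-7,35,0],[0,0,0],-1],[[-3,17,0],[0,0,0],-1],[[0,0,0],[0,0,0],-1],[[0,0,0],[0,0,0],-1]]'
python3 - <<'E'
from h import *
s=r.state();cp=r.camera_params("wrist");im=r.grab_frame("wrist");cv2.imwrite("pics/w4.png",cv2.convertScaleAbs(im,alpha=1.6))
print(s["time"],s["position"],s["tool_rot"]); print(proj(cp,(651.4,166.2,100)))
import json;json.dump({k:np.array(v).tolist() for k,v in cp.items()},open("w4.json","w"))
E
```

```text
time: 12.5
position: [553.2, 80.8, 364.3]
tool_rot: [-3.139, 0.002, 0.727]
ft_force: [-0.9, 0.2, -2.2]
opening: 0.409
12.5 [553.2  80.8 364.3] [-3.1  0.   0.7]
[284.4  29.9]
```

View pics/w4.png

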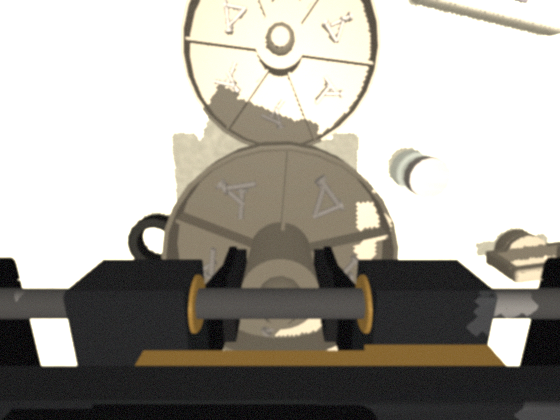

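The next spigot shows at (281,36) with the large rim at columns 184–377, so the tray is within about 3 mm of nominal. I'll aim at (649,166).

```bash
python3 -m crank '[[[14,0,0],[0,0,0],-1],[[35,0,0],[0,0,0],-1],[[40,0,0],[0,0,0],-1],[[26,-0.5,0],[0,0,0],-1],[[13,0,0],[0,0,0],-1],[[0,0,20],[0,0,0],-1],[[0,0,20],[0,0,0],-1],[[0,0,8],[0,0,0],-1],[[0,0,0],[0,0,0],-1]]' && python3 -m crank '[[[0,0,4],[0,0,0],-1],[[0,0,2],[0,0,0],-1],[[0,0,0],[0,0,0],-1]]'&& python3 -m crank '[[[0,0,3],[0,0,0],-1],[[0,0,0],[0,0,0],-1]]'
```

```text
time: 13.45
position: [648.2, 166.3, 316.4]
tool_rot: [-3.14, 0.002, 0.728]
ft_force: [-0.0, -1.3, -2.5]
opening: 0.404
time: 13.75
position: [649.1, 165.5, 312.2]
tool_rot: [3.141, -0.0, 0.726]
ft_force: [-0.4, 0.5, -2.4]
opening: 0.406
time: 13.95
position: [649.0, 165.3, 308.5]
tool_rot: [3.142, 0.0, 0.726]
ft_force: [-0.2, -0.7, -1.9]
opening: 0.405
```

```bash
python3 -m crank '[[[0,0,3],[0,0,0],-1],[[0,0,2],[0,0,0],-1],[[0,0,0],[0,0,0],-1]]'&& python3 -m crank '[[[0,0,2],[0,0,0],-1],[[0,0,2],[0,0,0],-1],[[0,0,0],[0,0,0],-1]]'&& python3 -m crank '[[[0,0,1],[0,0,0],-1],[[0,0,1],[0,0,0],-1],[[0,0,0],[0,0,0],-1]]'
```

```text
time: 14.25
position: [649.0, 165.4, 303.3]
tool_rot: [-3.141, 0.001, 0.726]
ft_force: [0.3, 1.6, -2.1]
opening: 0.402
time: 14.55
position: [649.0, 165.4, 299.3]
tool_rot: [-3.141, 0.0, 0.726]
ft_force: [-0.4, 0.9, -2.3]
opening: 0.405
time: 14.85
position: [649.0, 165.4, 297.6]
tool_rot: [3.142, 0.0, 0.727]
ft_force: [0.4, -0.5, -2.3]
opening: 0.4
```

```bash
python3 -m crank '[[[0,0,1],[0,0,0],-1],[[0,0,0],[0,0,0],-1]]'&& python3 -m crank '[[[0,0,1],[0,0,0],-1],[[0,0,0],[0,0,0],-1]]'
```

```text
time: 15.05
position: [649.2, 165.6, 297.4]
tool_rot: [3.141, -0.001, 0.727]
ft_force: [-1.2, 0.1, 3.6]
opening: 0.401
time: 15.25
position: [649.3, 165.7, 297.4]
tool_rot: [3.141, -0.002, 0.726]
ft_force: [-3.1, -1.1, 10.5]
opening: 0.403
```

```bash
python3 -m crank '[[[0,0,-1],[0,0,0],0.5],[[0,0,0],[0,0,0],0.5],[[0,0,0],[0,0,0],0.5],[[0,0,-15],[0,0,0],0.5],[[0,0,-40],[0,0,0],0.5],[[0,0,-35],[0,0,0],0.5],[[0,0,-16],[0,0,0],0.5],[[0,0,0],[0,0,0],0.5]]' && python3 -m crank '[[[-20,0,0],[0,0,0],0.5],[[-40,0,0],[0,0,0],0.5],[[-40,0,0],[0,0,0],0.5],[[-40,1,0],[0,0,0],0.5],[[-40,1,0],[0,0,0],0.5],[[-37,1,0],[0,0,0],0.5],[[-20,0,0],[0,0,0],0.5],[[0,0,0],[0,0,0],0.5],[[0,0,0],[0,0,0],0.5]]'
python3 - <<'E'
from h import *
sc=r.grab_frame("scene")
s=r.state();cp=r.camera_params("wrist");im=r.grab_frame("wrist");cv2.imwrite("pics/w5.png",cv2.convertScaleAbs(im,alpha=1.3))
sc=cv2.resize(sc[140:320,180:420],(560,420),interpolation=cv2.INTER_CUBIC)
cv2.imwrite("pics/v5.png",np.hstack([cv2.convertScaleAbs(im,alpha=1.3)[:,:400],sc[:,80:480]]))
print(s["time"],s["position"],s["tool_rot"],s["q"]); print(proj(cp,(474,6,70)))
E
```

```text
time: 16.05
position: [649.3, 165.9, 406.3]
tool_rot: [3.139, -0.004, 0.726]
ft_force: [0.9, 0.6, -0.1]
opening: 0.754
time: 16.95
position: [473.8, 5.7, 402.2]
tool_rot: [-3.141, 0.001, 0.726]
ft_force: [-0.2, -0.1, 0.2]
opening: 0.748
17.0 [474.1   6.2 402.3] [-3.1  0.   0.7] [ 0.5  0.  -0.6  1.8  0.   1.3 -1. ]
[280.9 198.1]
```

View pics/v5.png

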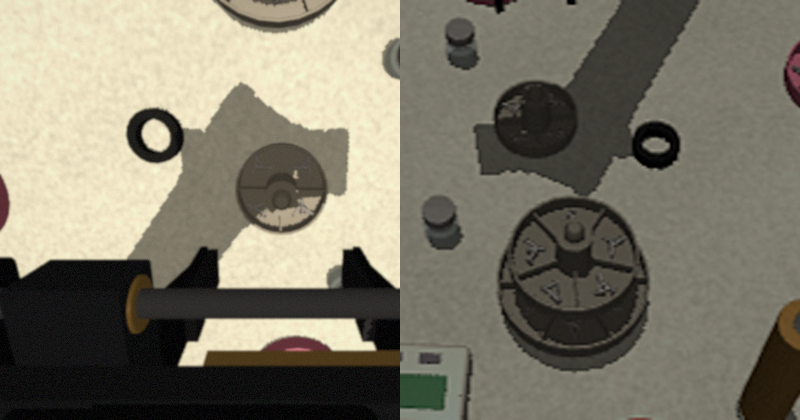

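The medium tray is level on the large one. The small spigot is at (282,199), under 2 px from the prediction, so I grasp now.

```bash
python3 -m crank '[[[-1,1,26],[0,0,0],0.4],[[0,0,40],[0,0,0],0.4],[[0,0,40],[0,0,0],0.4],[[0,0,40],[0,0,0],0.4],[[0,0,25],[0,0,0],0.4],[[0,0,20],[0,0,0],0.4],[[0,0,0],[0,0,0],0.4],[[0,0,0],[0,0,0],-1],[[0,0,0],[0,0,0],-1],[[0,0,0],[0,0,0],-1],[[0,0,0],[0,0,0],-1],[[0,0,0],[0,0,0],-1]]' 40; python3 -m crank '[[[0,0,-10],[0,0,0],-1],[[0,0,-20],[0,0,0],-1],[[0,0,-40],[0,0,0],-1],[[0,0,-40],[0,0,0],-1],[[0,0,-40],[0,0,0],-1],[[0,0,-40],[0,0,0],-1],[[0,0,-20],[0,0,0],-1],[[0,0,0],[0,0,0],-1],[[0,0,0],[0,0,0],-1]]'
```

```text
time: 18.25
position: [474.2, 4.3, 212.5]
tool_rot: [3.14, -0.001, 0.726]
ft_force: [-1.1, -1.2, 5.9]
opening: 0.404
time: 19.15
position: [473.5, 4.4, 421.6]
tool_rot: [3.141, 0.0, 0.726]
ft_force: [0.1, -0.4, -3.0]
opening: 0.403
```

```bash
python3 -m crank '[[[18,-1,0],[0,0,0],-1],[[36,-1,0],[0,0,0],-1],[[36,-1,0],[0,0,0],-1],[[18,-1,0],[0,0,0],-1],[[0,0,0],[0,0,0],-1],[[0,0,0],[0,0,0],-1]]'
python3 - <<'E'
from h import *
s=r.state();cp=r.camera_params("wrist");im=r.grab_frame("wrist");cv2.imwrite("pics/w6.png",cv2.convertScaleAbs(im,alpha=1.6))
print(s["time"],s["position"],s["tool_rot"]); print(proj(cp,(649.3,165.7,156)))
E
```

```text
time: 19.75
position: [551.5, 79.0, 420.1]
tool_rot: [-3.14, 0.002, 0.727]
ft_force: [1.5, 0.5, -1.8]
opening: 0.405
19.75 [551.5  79.  420.1] [-3.1  0.   0.7]
[282.6  28.6]
```

View pics/w6.png

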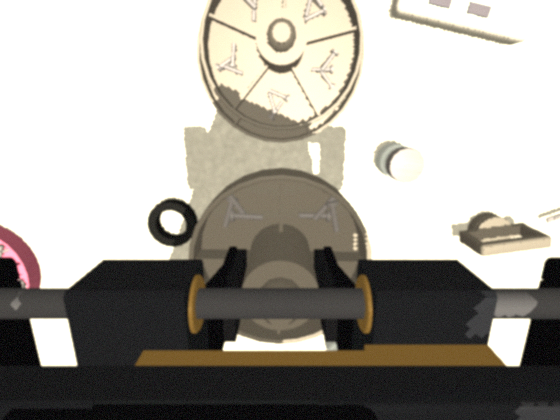

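The medium spigot shows at (282,35) and the stack is straight. I'm placing the small tray.

```bash
python3 -m crank '[[[14,0,0],[0,0,0],-1],[[35,0,0],[0,0,0],-1],[[40,0,0],[0,0,0],-1],[[26,0,0],[0,0,0],-1],[[14,0,0],[0,0,0],-1],[[0,0,20],[0,0,0],-1],[[0,0,20],[0,0,0],-1],[[0,0,7],[0,0,0],-1],[[0,0,0],[0,0,0],-1]]' && python3 -m crank '[[[0,0,4],[0,0,0],-1],[[0,0,2],[0,0,0],-1],[[0,0,0],[0,0,0],-1]]'&& python3 -m crank '[[[0,0,3],[0,0,0],-1],[[0,0,0],[0,0,0],-1]]'
```

```text
time: 20.7
position: [648.0, 163.7, 373.8]
tool_rot: [-3.141, 0.002, 0.726]
ft_force: [0.1, -0.8, -0.7]
opening: 0.405
time: 21.0
position: [648.3, 164.7, 369.1]
tool_rot: [3.141, -0.0, 0.726]
ft_force: [-0.1, -0.8, -2.0]
opening: 0.406
time: 21.2
position: [648.3, 164.7, 365.5]
tool_rot: [3.142, 0.0, 0.727]
ft_force: [-0.1, 0.1, -2.5]
opening: 0.404
```

```bash
python3 -m crank '[[[0,0,3],[0,0,0],-1],[[0,0,2],[0,0,0],-1],[[0,0,0],[0,0,0],-1]]'&& python3 -m crank '[[[0,0,2],[0,0,0],-1],[[0,0,2],[0,0,0],-1],[[0,0,0],[0,0,0],-1]]'&& python3 -m crank '[[[0,0,1],[0,0,0],-1],[[0,0,1],[0,0,0],-1],[[0,0,0],[0,0,0],-1]]'&& python3 -m crank '[[[0,0,1],[0,0,0],-1],[[0,0,0],[0,0,0],-1]]'
```

```text
time: 21.5
position: [648.2, 164.7, 360.3]
tool_rot: [-3.141, 0.001, 0.727]
ft_force: [-0.6, 0.1, -0.8]
opening: 0.403
time: 21.8
position: [648.2, 164.7, 356.3]
tool_rot: [-3.141, 0.001, 0.727]
ft_force: [-0.5, -0.5, -1.6]
opening: 0.407
time: 22.1
position: [648.3, 164.8, 354.7]
tool_rot: [3.141, 0.0, 0.727]
ft_force: [-0.5, 0.7, -1.3]
opening: 0.405
time: 22.3
position: [648.4, 164.9, 354.6]
tool_rot: [3.141, -0.001, 0.726]
ft_force: [-0.9, 0.7, 4.2]
opening: 0.402
```

```bash
python3 -m crank '[[[0,0,-1],[0,0,0],0.5],[[0,0,0],[0,0,0],0.5],[[0,0,0],[0,0,0],0.5],[[0,0,-15],[0,0,0],0.5],[[0,0,-40],[0,0,0],0.5],[[0,0,-20],[0,0,0],0.5],[[0,0,0],[0,0,0],0.5]]' && python3 -m crank '[[[-12,16,0],[0,0,0],0.5],[[-24,31,0],[0,0,0],0.5],[[-24,31,0],[0,0,0],0.5],[[-24,31,0],[0,0,0],0.5],[[-24,31,0],[0,0,0],0.5],[[-24,31,0],[0,0,0],0.5],[[-24,31,0],[0,0,0],0.5],[[-24,31,0],[0,0,0],0.5],[[-12,16,0],[0,0,0],0.5],[[0,0,0],[0,0,0],0.5]]' && python3 -m crank '[[[0,0,0],[0,0,-7.5],0.5],[[0,0,0],[0,0,-7.5],0.5],[[0,0,0],[0,0,-7.5],0.5],[[0,0,0],[0,0,-7.5],0.5],[[0,0,0],[0,0,-7.5],0.5],[[0,0,0],[0,0,-7.5],0.5],[[0,0,0],[0,0,-7.5],0.5],[[0,0,0],[0,0,-7.5],0.5],[[0,0,0],[0,0,-7.5],0.5],[[0,0,0],[0,0,-7.5],0.5],[[0,0,0],[0,0,-7.5],0.5],[[0,0,0],[0,0,-7.5],0.5]]' && python3 -m crank '[[[0,0,0],[0,0,0],0.5],[[0,0,0],[0,0,0],0.5]]'
python3 - <<'E'
from h import *
sc=r.grab_frame("scene")
s=r.state();cp=r.camera_params("wrist");im=r.grab_frame("wrist");cv2.imwrite("pics/w7.png",cv2.convertScaleAbs(im,alpha=1.3))
sc=cv2.resize(sc[120:300,180:420],(560,420),interpolation=cv2.INTER_CUBIC)
cv2.imwrite("pics/v7.png",np.hstack([cv2.convertScaleAbs(im,alpha=1.3)[:,80:480],sc[:,80:480]]))
print(s["time"],s["position"],s["tool_rot"],s["q"]); print(proj(cp,(672,-150,62)))
import json;json.dump({k:np.array(v).tolist() for k,v in cp.items()},open("w7.json","w"))
E
```

```text
time: 23.0
position: [648.5, 165.3, 434.6]
tool_rot: [3.139, -0.006, 0.726]
ft_force: [-0.1, 1.2, 1.2]
opening: 0.743
time: 24.0
position: [670.0, -152.9, 429.1]
tool_rot: [3.141, 0.002, 0.721]
ft_force: [0.2, 0.4, -0.7]
opening: 0.748
time: 25.2
position: [670.3, -146.8, 430.0]
tool_rot: [3.141, -0.001, 2.305]
ft_force: [-0.2, -0.6, -0.8]
opening: 0.754
time: 25.4
position: [670.3, -147.7, 429.9]
tool_rot: [3.141, -0.0, 2.295]
ft_force: [-0.1, -0.3, 0.2]
opening: 0.75
25.45 [ 670.2 -148.   429.9] [ 3.1 -0.   2.3] [ 0.7  0.6 -0.9  1.2  0.4  1.5  0.6]
[279.2 192.8]
```

View pics/v7.png

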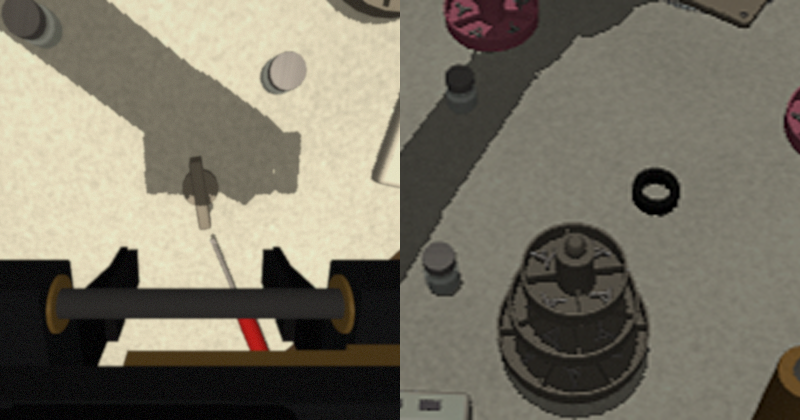

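Three trays are stacked straight. In the wrist view the handle bar runs from (276,157) to (285,228), so its centre is (280,192) and it is turned about 7°. I'm correcting for that and grasping.

```bash
python3 -m crank '[[[-2.5,1.5,0],[0,0,0],0.2],[[0,0,20],[0,0,-7],0.2],[[0,0,40],[0,0,0],0.2],[[0,0,40],[0,0,0],0.2],[[0,0,40],[0,0,0],0.2],[[0,0,35],[0,0,0],0.2],[[0,0,20],[0,0,0],0.2],[[0,0,14],[0,0,0],0.2],[[0,0,0],[0,0,0],0.2]]' 40; python3 -m crank '[[[0,0,0],[0,0,0],-1],[[0,0,0],[0,0,0],-1],[[0,0,0],[0,0,0],-1],[[0,0,0],[0,0,0],-1],[[0,0,0],[0,0,0],-1],[[0,0,0],[0,0,0],-1]]'
```

```text
time: 26.4
position: [672.6, -149.8, 219.0]
tool_rot: [-3.14, -0.002, 2.419]
ft_force: [-0.0, 0.3, -0.1]
opening: 0.602
time: 27.0
position: [673.0, -149.8, 221.0]
tool_rot: [-3.142, 0.0, 2.419]
ft_force: [-0.1, -0.2, -0.2]
opening: 0.157
```

```bash
python3 -m crank '[[[0,0,-10],[0,0,0],-1],[[0,0,-25],[0,0,0],-1],[[0,0,-40],[0,0,0],-1],[[0,0,-40],[0,0,0],-1],[[0,0,-40],[0,0,0],-1],[[0,0,-40],[0,0,0],-1],[[0,0,-40],[0,0,0],-1],[[0,0,-25],[0,0,0],-1],[[0,0,-10],[0,0,0],-1],[[0,0,0],[0,0,0],-1]]' && python3 -m crank '[[[0,0,0],[0,0,8],-1],[[0,0,0],[0,0,8],-1],[[0,0,0],[0,0,8],-1],[[0,0,0],[0,0,8],-1],[[0,0,0],[0,0,8],-1],[[18,2,0],[0,0,0],-1],[[37,4,0],[0,0,0],-1],[[37,4,0],[0,0,0],-1],[[37,4,0],[0,0,0],-1],[[37,4,0],[0,0,0],-1],[[19,2,0],[0,0,0],-1],[[0,0,0],[0,0,0],-1]]' && python3 -m crank '[[[0,0,0],[0,0,0],-1],[[0,0,0],[0,0,0],-1]]'
python3 - <<'E'
from h import *
s=r.state();cp=r.camera_params("wrist");im=r.grab_frame("wrist");cv2.imwrite("pics/w8.png",cv2.convertScaleAbs(im,alpha=1.6))
print(s["time"],s["position"],s["tool_rot"],s["q"]); print(proj(cp,(648.4,165,212)))
E
```

```text
time: 28.0
position: [673.0, -149.4, 492.0]
tool_rot: [3.141, 0.002, 2.42]
ft_force: [0.1, -0.1, -1.1]
opening: 0.152
time: 29.2
position: [664.1, 40.6, 489.9]
tool_rot: [-3.14, -0.001, 1.73]
ft_force: [-0.5, 0.2, -0.7]
opening: 0.157
time: 29.4
position: [665.3, 34.5, 490.1]
tool_rot: [-3.141, 0.001, 1.72]
ft_force: [0.4, -0.8, -1.5]
opening: 0.156
29.4 [665.3  34.5 490.1] [-3.1  0.   1.7] [ 0.4  0.5 -0.8  1.2  0.4  1.6 -0.2]
[284.3  33.7]
```

View pics/w8.png

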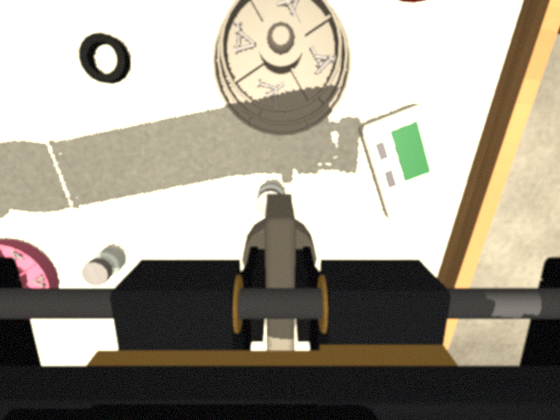

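The top spigot is at (281,37), so the target is about (646.5,164). The handle hangs straight.

```bash
python3 -m crank '[[[14,0,0],[0,0,0],-1],[[35,0,0],[0,0,0],-1],[[40,1,0],[0,0,0],-1],[[27,0,0],[0,0,0],-1],[[15,0,0],[0,0,0],-1],[[0,0,20],[0,0,0],-1],[[0,0,20],[0,0,0],-1],[[0,0,11],[0,0,0],-1],[[0,0,0],[0,0,0],-1],[[0,0,0],[0,0,0],-1]]' && python3 -m crank '[[[0,0,4],[0,0,0],-1],[[0,0,2],[0,0,0],-1],[[0,0,0],[0,0,0],-1]]'&& python3 -m crank '[[[0,0,2],[0,0,0],-1],[[0,0,0],[0,0,0],-1]]'
```

```text
time: 30.45
position: [646.6, 165.4, 440.4]
tool_rot: [3.141, -0.0, 1.721]
ft_force: [-0.6, 0.0, -0.4]
opening: 0.154
time: 30.75
position: [646.4, 165.7, 433.8]
tool_rot: [3.141, 0.0, 1.721]
ft_force: [-1.0, -0.1, -0.5]
opening: 0.152
time: 30.95
position: [646.3, 165.8, 431.6]
tool_rot: [-3.141, 0.0, 1.721]
ft_force: [-0.5, -0.5, -0.4]
opening: 0.153
```

```bash
python3 -m crank '[[[-1,0,3],[0,0,0],-1],[[0,0,0],[0,0,0],-1]]'&& python3 -m crank '[[[0,0,3],[0,0,0],-1],[[0,0,2],[0,0,0],-1],[[0,0,0],[0,0,0],-1]]'&& python3 -m crank '[[[0,0,2],[0,0,0],-1],[[0,0,1],[0,0,0],-1],[[0,0,0],[0,0,0],-1]]'&& python3 -m crank '[[[0,0,1],[0,0,0],-1],[[0,0,1],[0,0,0],-1],[[0,0,0],[0,0,0],-1]]'
```

```text
time: 31.15
position: [646.5, 164.6, 428.3]
tool_rot: [-3.141, 0.0, 1.721]
ft_force: [0.2, -0.2, 0.0]
opening: 0.159
time: 31.45
position: [646.5, 164.8, 423.3]
tool_rot: [-3.141, 0.0, 1.721]
ft_force: [0.4, -0.1, -1.2]
opening: 0.156
time: 31.75
position: [646.5, 164.8, 420.6]
tool_rot: [-3.141, 0.0, 1.721]
ft_force: [0.0, 0.4, -0.4]
opening: 0.155
time: 32.05
position: [646.5, 164.9, 418.9]
tool_rot: [3.141, 0.0, 1.721]
ft_force: [-0.7, -0.6, 0.2]
opening: 0.156
```

```bash
python3 -m crank '[[[0,0,1],[0,0,0],-1],[[0,0,0],[0,0,0],-1]]'&& python3 -m crank '[[[0,0,1],[0,0,0],-1],[[0,0,0],[0,0,0],-1]]'
```

```text
time: 32.25
position: [646.6, 165.0, 418.6]
tool_rot: [3.14, -0.0, 1.721]
ft_force: [0.3, -0.6, 4.9]
opening: 0.153
time: 32.45
position: [646.7, 165.1, 418.5]
tool_rot: [3.139, -0.0, 1.721]
ft_force: [-0.5, 0.0, 9.6]
opening: 0.156
```

```bash
python3 -m crank '[[[0,0,-1],[0,0,0],-0.2],[[0,0,0],[0,0,0],-0.2],[[0,0,0],[0,0,0],-0.2],[[0,0,0],[0,0,0],-0.2],[[0,0,-15],[0,0,0],0],[[0,0,-30],[0,0,0],0],[[0,0,-30],[0,0,0],0]]' && python3 -m crank '[[[-20,0,0],[0,0,0],0],[[-40,0,0],[0,0,0],0],[[-45,0,0],[0,0,0],0],[[-45,0,0],[0,0,0],0],[[-45,0,0],[0,0,0],0],[[-45,0,0],[0,0,0],0],[[-45,0,0],[0,0,0],0],[[-20,0,0],[0,0,0],0],[[0,0,0],[0,0,0],0],[[0,0,0],[0,0,0],0]]'
python3 - <<'E'
from h import *
sc=r.grab_frame("scene");tp=r.grab_frame("top");T,S=r.camera_params("top"),r.camera_params("scene")
a=cv2.resize(sc[100:300,180:380],(400,400),interpolation=cv2.INTER_CUBIC);b=cv2.resize(tp[60:260,120:320],(400,400),interpolation=cv2.INTER_CUBIC)
cv2.imwrite("pics/v9.png",cv2.convertScaleAbs(np.hstack([a,b]),alpha=1.6))
s=r.state();print(s["time"],s["position"],s["ft_force"])
for z in(0,198,260): print(z,proj(S,(650,165,z)),proj(T,(650,165,z)))
for yaw in(1.721,):
  for k in(-38,38): p=(648+k*np.cos(yaw),165+k*np.sin(yaw),260);print(proj(S,p),proj(T,p))
E
```

```text
time: 33.15
position: [646.3, 164.6, 494.4]
tool_rot: [-3.141, -0.0, 1.721]
ft_force: [0.6, 0.4, 1.2]
opening: 0.489
time: 34.15
position: [692.2, -136.0, 493.3]
tool_rot: [3.141, -0.001, 1.722]
ft_force: [-0.4, 0.6, -0.4]
opening: 0.498
34.25 [ 692.2 -134.6  493.4] [0.9 0.5 0. ]
0 [286.6 268.8] [232.7 131. ]
198 [288.5 228.4] [222.2 102.1]
260 [289.2 212.4] [217.6  89.2]
[272.5 205.3] [240.9  87.8]
[307.3 218.2] [194.1  93.1]
```

View pics/v9.png

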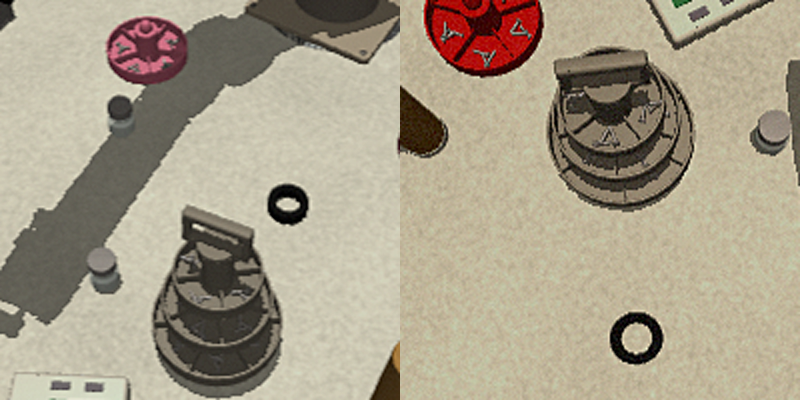

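The tower is complete. The bar ends fall where a fully seated, level handle should project: scene (185,210)/(253,237) observed against (185,211)/(255,236) predicted, and the top view agrees within a few px. The jars and cartridge are upright in place and the arm is clear.

```bash
python3 -c "
from bench import r
print(r.sign_off())"
```

```text
the job is handed in; nothing more can be done
None
```

The tower is back together on its base in the order asked: large tray, medium tray, small tray, then the handle. I handed it in at about 34 s of the 120 s allowed.

- **Seating:** Each piece went down over its spigot with no catching and stopped on the shoulder within about 0.5 mm of the expected height. I pressed the large and medium trays and the handle home with about 10–12 N and the small tray with about 4 N. Sideways force stayed under about 5 N.
- **Final pictures:** The tower stands straight in both fixed views. The handle bar ends are within a few pixels of where a fully seated, level handle should appear. The jars and cartridge look undisturbed, and the gripper is clear of everything.
- **Disagreements:** Near the top edge of its picture, the wrist camera put the spigots 2–5 mm short of the position where the previous piece had seated. I aimed between the two each time, and every piece still went home. The top and scene cameras also differed from the close-up views by up to about 11 mm, so I relied on the close-ups.

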